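Empty the tray of flat 9 V batteries into the drop bin and hold its flap open

ROBOT

A 6-joint arm with a two-finger parallel gripper is mounted at the origin on the work surface. World frame = base frame: x ahead of the robot, y to its left, z up, the work surface at z = 0. Lengths are in m, angles in rad, forces in N, time in s.
With the tool pointing down it reaches from about 0.25 to 0.725 m from the base axis. Payload 4 kg.
Tool frame: the origin (TCP) lies on the centre line of the jaws, within the pads' length; the fingertips stand ahead of it and the grasp point (between the pads) lies 11 mm behind it (bot.tip_extent is the z of the fingertips in the tool frame, in m); z points along the fingers, y is the direction in which the jaws open and shut (so a half turn about z gives the same grasp; the last joint's range is limited). The gripper opens to 85 mm and grips with 20 to 120 N. Pads are 22 mm wide; open, the fingers measure 114 mm over their backs; the gripper's body (76 mm by 85 mm) begins 54 mm behind the grasp point. The pads swing forward as they close: fully open they stand 13 mm farther back than shut.
Start: joints at [-1.281, 0.241, 0.005, 1.335, 0, 1.571], TCP at [0.143, -0.479, 0.239] pointing down, gripper open.
Joint ranges: [-2.72, 2.72], [-1.05, 1.87], [-1.09, 1.28], [-1.99, 2.15], [-1.42, 1.44], [-3.14, 3.14]. Speed limits (rad/s): [2.79, 2.79, 3.14, 3.14, 3.14, 3.14].

INTERFACE

Orientations are given as a unit quaternion [x, y, z, w].
In Python, from workcell import bot gives the robot as it stands.
- The arm moves only by the shell command python3 -m jog 'ROWS'. ROWS is JSON, a list that holds one entry, the list of rows, each a list of 7 numbers: the shift along the world's x, y, z in m, then the turn, a rotation vector about the world's x, y, z in degrees, then the closure in counts, from 0 (fully open) to 255 (shut). In form: [[[tx, ty, tz, ax, ay, az, fingers], ...]]. A call has 1 to 10 rows; each row is the pose to reach, as a shift and turn from the pose commanded when the call began; what a row does not reach only later rows make up. A row lasts 1/12 s, in which the tool goes at most 41.7 mm and 7.16 degrees, less where a joint would pass 70% of its speed; a pose out of reach is approached as far as the arm can. A call with a gripper value outside its range is refused whole. The fingers move at their own pace and stop on an object; the grip force is fixed at half the most. Time passes only in rows, so rows that repeat a pose let the fingers close. It gives the time, the measured TCP pose, the force and the opening at its end, in the units of the state.
- bot.get_obs(): the state, without advancing time (a new reading comes with each control period).
- bot.camera(name): name is "scene" or "side" or "wrist"; returns the picture (384x512x3 uint8, blue, green, red); there is no depth.
- bot.camera_model(name): a dict with "K" (3x3 intrinsics, pixels), "T" (4x4, takes a point from camera to world coordinates). Camera axes: x right, y down, z forward; pixel columns grow to the right and rows downward; lengths in m; the calibration is good to about 2 mm. A picture is of the moment at which its call begins: read the wrist's pose just before it. camera_model takes no time and is no camera call; for the wrist camera it gives the pose at the moment of the call.
- bot.job_done(): hands the job in, once; it reports no verdict.
The state is a dict: "clock": time; "joint_pos": joint angles; "joint_vel": joint speeds; "tau": joint torques, N m; "eef_pos": TCP position; "tool_rot": TCP orientation; "ft_force": force on the tool from outside, world axes, zero at the start; "ft_torque": the same for the moment, N m; "grip_width": finger opening in m.
Only numpy, scipy, OpenCV 4.12 (cv2) and the standard library are available. Lean on these libraries where they do the work, as an engineer would, in place of code of your own. Each camera call takes 0.05 s, during which the arm holds its last target. There are 200 camera calls.

TASK

Tip the three flat 9-volt batteries off the plywood sorting tray into the green hopper of the battery drop bin, so that they lie on its closed flap, and put the empty tray back down flat on the bench. Then press the bin's red spring lever all the way down, so that the batteries drop into the clear bin, and finish while still holding it down, firmly but not leaning hard on its stop: don't let go, I want to look down the open throat. Leave the shoe brush and the polish tin where they are.

Things in the scene. Friction and masses are not known exactly. Their poses are not given: they have to be found in the camera images.
- drop_bin: Used-battery drop bin, fixed, 174 (x) by 194 (y) by 190 mm high. Origin: centre of the underside; front (-x) towards the robot within 0.25 rad. Below, a clear plastic bin 120 mm high, inner floor 6 mm up. Above it, centred, a straight-sided green steel hopper, inside 116 by 116 mm, walls 3 mm, from its floor, the closed drop flap (127 mm up), to its open rim 190 mm up. The flap drops by its -y edge.
- hopper_mouth (a point): Centre of the hopper's open mouth, at the height of the rim (190 mm above the bench); axes as the bin's.
- lever_grip (a point): Centre of the lever's red grip, on its axis; moves with the lever. A round bar 20 mm thick along the bin's x, standing out in front of the bin: free for 40 mm towards the robot from this point, and 40 mm back to the lever arm. The point lies 83 mm in front of the hopper's wall, 60 mm in front of the clear bin; nothing stands above the grip.
- flap_lever (a joint): Lever and flap, one piece on a shaft along the bin's x at y = 52, z = 125 mm (bin frame). 0 = lever up, flap shut; 0.95 rad = down on its hard stop, flap open. Lever_grip runs on an arc: at value q it is at y = 52 - 110 cos(0.45 - q), z = 125 + 110 sin(0.45 - q) mm, from z 173 (up) to 72 (down). A spring shuts it when let go: some 4 N on the grip at first, 9 N at the stop.
- tray: Loose plywood sorting tray, 150 (x) by 94 (y) mm, 0.18 kg. Origin: centre of its underside, z up. Floor 4 mm thick; side walls 5 mm thick, 24 mm high; no wall at the +x end, the pouring edge. At the -x end a 12 mm thick back board, 32 mm high, with a finger tab in its middle rising to 64 mm. Stands level on the bench; batteries slide off it at a slope of 26 to 36 degrees.
- tray_grip (a point): Middle of the tray's finger tab, 46 mm above the tray's underside, 69 mm behind its origin (-x); axes as the tray's. The tab is 12 mm thick in x and 56 mm wide in y. The batteries stay 35 mm or more ahead of it and reach 21.5 mm above the tray's underside.
- tray_lip (a point): Middle of the tray's pouring edge, on the floor's upper face: 75 mm ahead of its origin (+x), 4 mm up; axes as the tray's.
- battery0_center (a point): Centre of a 9-volt block battery (black with a brass-coloured band and two snap terminals at one end), 49 by 26.5 by 17.5 mm, 45 g, at the start lying flat on the tray's floor.
- battery1_center (a point): Centre of a 9-volt block battery (blue with a brass-coloured band and two snap terminals at one end), 49 by 26.5 by 17.5 mm, 45 g, at the start lying flat on the tray's floor.
- battery2_center (a point): Centre of a 9-volt block battery (red with a brass-coloured band and two snap terminals at one end), 49 by 26.5 by 17.5 mm, 45 g, at the start lying flat on the tray's floor.
- shoe_brush: Bystander: wooden shoe brush, 170 (x) by 50 (y) by 42 mm high, lying on the bench to the left. Origin under its centre.
- polish_tin: Bystander: round shoe-polish tin, 81 mm across, 25 mm high, on the bench to the right. Origin under its centre.

How it is judged:
By the outcome, as a careful person would: the job done as asked, in the order asked, and still so for the second after the job is handed in, while the arm keeps its last pose, push and grip.
It also fails if it takes over 64 s, if anything falls off the work surface, if the arm or the gripper's body presses on something with over 40 N, if the wrist force passes 120 N, or if a joint passes its speed limit or range.

## Working session

There is one attempt and no reset: what is moved stays moved. The work goes in short steps, Python scripts to look and compute and a shell command to move; the robot and the scene stay as the last step left them, time stands still between calls to the robot, and variables do not carry over. Pictures are saved under pics/ and viewed, about 8 in all and at most 12, crops included, and the job is handed in when it is done.

```bash
ls; mkdir -p pics; python3 - <<'E'
from workcell import bot
import cv2,numpy as np
o=bot.get_obs(); print(o['clock'],o['eef_pos'],o['tool_rot'],o['ft_force'],o['grip_width'],bot.tip_extent)
for n in('scene','side'):
    cv2.imwrite(f'pics/{n}0.png',bot.camera(n)); m=bot.camera_model(n); print(n,np.round(m['K'],1).tolist(),np.round(m['T'],3).tolist())
E
```

```text
pics
0.0 [ 0.14270514 -0.47855434  0.23841853] [ 9.89522713e-01  1.44373459e-01 -1.33546453e-04 -1.04219755e-03] [ 0.19454563  0.77466674 -0.50549086] 0.08544646489177266 0.008
scene [[355.7, 0.0, 256.3], [0.0, 355.7, 197.3], [0.0, 0.0, 1.0]] [[-0.778, 0.356, -0.518, 1.031], [0.628, 0.46, -0.627, 0.554], [0.016, -0.813, -0.581, 0.619], [0.0, 0.0, 0.0, 1.0]]
side [[363.8, 0.0, 258.6], [0.0, 363.8, 192.2], [0.0, 0.0, 1.0]] [[-0.939, -0.244, 0.242, 0.312], [-0.344, 0.637, -0.69, 0.761], [0.015, -0.731, -0.682, 0.861], [0.0, 0.0, 0.0, 1.0]]
```

View pics/scene0.png

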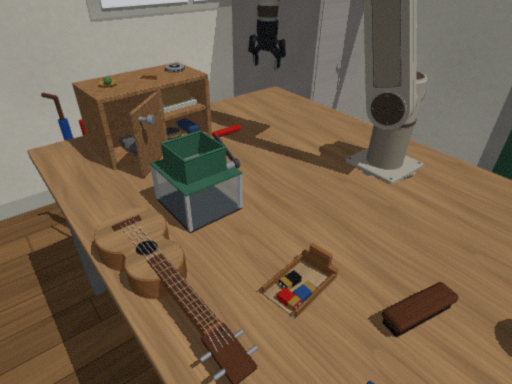

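View pics/side0.png

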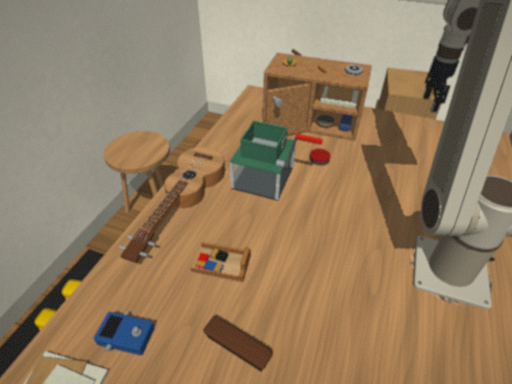

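```bash
python3 - <<'E'
import cv2,numpy as np
a=cv2.imread('pics/scene0.png');b=cv2.imread('pics/side0.png')
r=lambda i,x,y,w,h:cv2.resize(i[y:y+h,x:x+w],(400,300),interpolation=cv2.INTER_CUBIC)
t=np.hstack([r(a,250,235,100,75),r(b,180,230,80,60)])
u=np.hstack([r(a,140,110,120,90),r(b,225,115,120,90)])
cv2.imwrite('pics/crop0.png',np.vstack([t,u]))
E
```

```text
(no output)
```

View pics/crop0.png

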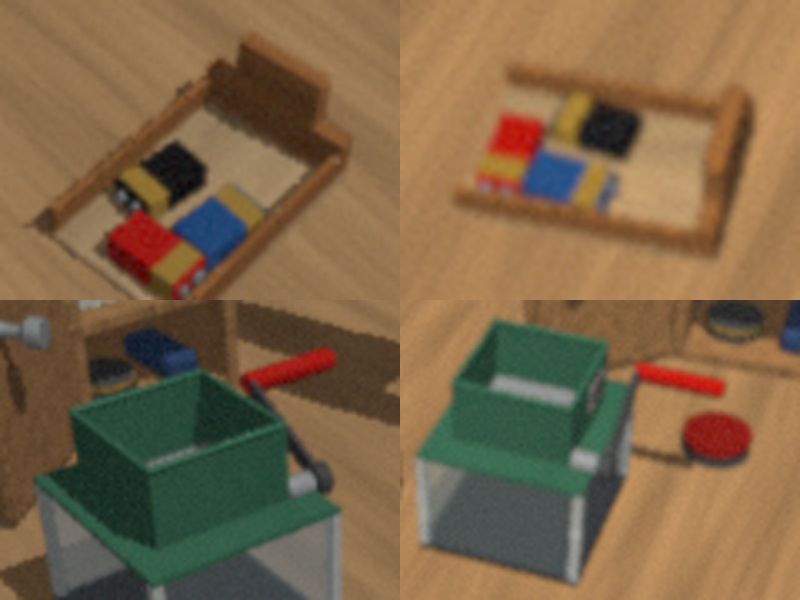

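```bash
cat > h.py <<'E'
import numpy as np
from workcell import bot
def ray(m,p,z):
    d=m['T'][:3,:3]@np.linalg.solve(m['K'],[p[0],p[1],1.]);c=m['T'][:3,3]
    return c+d*(z-c[2])/d[2]
def proj(m,P):
    q=np.linalg.inv(m['T'])@np.append(P,1);u=m['K']@q[:3];return u[:2]/u[2]
E
python3 - <<'E'
from h import *
import numpy as np
S=bot.camera_model('scene');D=bot.camera_model('side')
for m in(S,D):m['T']=np.array(m['T']);m['K']=np.array(m['K'])
f=lambda m,p,z:np.round(ray(m,p,z)[:2],4)
print('rim scene',[f(S,p,.19).tolist() for p in((162.5,143.6),(200,131.6),(225.5,147.5),(185.6,161))])
print('rim side',[f(D,p,.19).tolist() for p in((254.1,121.6),(287.1,128.5),(276.9,145.6),(241.5,139))])
print('lever tip/base scene',f(S,(240,127.1),.173),f(S,(213.5,134.9),.173),'side',f(D,(321.6,140.8),.173),f(D,(297,136.6),.173))
print('tab scene',f(S,(311.2,244.5),.064),f(S,(332,254.5),.064))
print('walls side',f(D,(202,244.4),.024),f(D,(192,268.4),.024))
b=lambda x,y:(180+(x-400)/5,230+y/5); 
print('side tab top',f(D,b(735,90),.064),f(D,b(722,172),.064),'walls back',f(D,b(715,98),.024), 'near back',f(D,b(705,240),.032))
print('scene wall front',f(S,(250+38/4,235+218/4),.02))
for nm,p in(('tin side',(225+717-400)*1,),):pass
print('tin',f(D,(225+317*.3,115+137*.3),.025))
E
```

```text
rim scene [[0.691, -0.2455], [0.5751, -0.249], [0.5729, -0.1285], [0.689, -0.1295]]
rim side [[0.6863, -0.2452], [0.5687, -0.2455], [0.5705, -0.1407], [0.6875, -0.1337]]
lever tip/base scene [ 0.4462 -0.236 ] [ 0.538  -0.2391] side [ 0.4483 -0.2424] [ 0.5304 -0.2363]
tab scene [0.5535 0.1752] [0.5405 0.2259]
walls side [0.6867 0.1823] [0.6746 0.2673]
side tab top [0.5474 0.1774] [0.5338 0.2307] walls back [0.5678 0.1576] near back [0.5349 0.2534]
scene wall front [0.7036 0.1745]
tin [ 0.4604 -0.3574]
```

```bash
python3 -m jog '[[[0.02,0.035,0.005,0,0,6,0],[0.04,0.07,0.01,0,0,12,0],[0.06,0.102,0.015,0,0,18,0],[0.08,0.136,0.02,0,0,24,0],[0.1,0.17,0.025,0,0,30,0],[0.12,0.204,0.03,0,0,36,0],[0.14,0.238,0.035,0,0,42,0],[0.16,0.272,0.04,0,0,48,0],[0.18,0.306,0.045,0,0,54,0],[0.2,0.34,0.05,0,0,60,0]]]'
python3 -m jog '[[[0.02,0.035,0.002,0,0,3,40],[0.04,0.07,0.004,0,0,6,80],[0.06,0.102,0.006,0,0,9,100],[0.08,0.136,0.008,0,0,12,100],[0.1,0.17,0.01,0,0,15,100],[0.12,0.204,0.012,0,0,18,100],[0.14,0.238,0.015,0,0,21,100],[0.16,0.272,0.018,0,0,24,100],[0.18,0.306,0.02,0,0,25,100],[0.185,0.34,0.02,0,0,25,100]]]'
python3 - <<'E'
from h import *
import cv2
o=bot.get_obs();print({k:np.round(o[k],4).tolist() for k in('clock','joint_pos','eef_pos','tool_rot','ft_force','grip_width')})
m=bot.camera_model('wrist');np.savez('w1.npz',**m);print(np.round(m['K'],1).tolist(),np.round(m['T'],4).tolist());cv2.imwrite('pics/w1.png',bot.camera('wrist'))
E
```

```text
clock: 0.93
eef_pos: [0.3431, -0.1373, 0.2894]
tool_rot: [0.783, 0.622, -0.0, 0.0]
ft_force: [1.4, -1.8, -0.7]
grip_width: 0.0856
clock: 1.77
eef_pos: [0.5299, 0.2028, 0.3083]
tool_rot: [0.632, 0.775, -0.0, 0.0]
ft_force: [-0.2, 0.6, 0.3]
grip_width: 0.0519
{'clock': 1.7667, 'joint_pos': [0.3658, 0.3644, 0.3532, 1.5593, -0.0004, 1.7337], 'eef_pos': [0.5299, 0.2028, 0.3083], 'tool_rot': [0.6319, 0.7751, -0.0, 0.0003], 'ft_force': [-0.245, 0.6029, 0.3042], 'grip_width': 0.0519}
[[290.6, 0.0, 257.6], [0.0, 290.6, 186.3], [0.0, 0.0, 1.0]] [[0.9795, 0.1916, 0.0622, 0.5144], [0.2014, -0.9319, -0.3016, 0.28], [0.0002, 0.3079, -0.9514, 0.4424], [0.0, 0.0, 0.0, 1.0]]
```

View pics/w1.png

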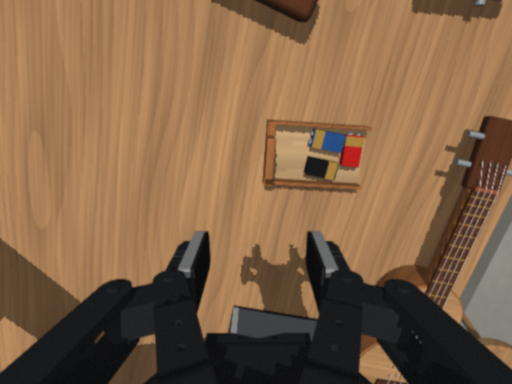

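```bash
python3 - <<'E'
from h import *
import cv2
w=np.load('w1.npz');m={'K':w['K'],'T':w['T']}
for p,z in(((370,127),.024),((358,190),.024),((268,121),.032),((265,186),.032)):print(ray(m,p,z).round(4))
i=cv2.imread('pics/w1.png')[100:210,245:390]
cv2.imwrite('pics/w1c.png',cv2.resize(i,None,fx=5,fy=5,interpolation=cv2.INTER_CUBIC))
E
```

```text
[0.6803 0.2662 0.024 ]
[0.6925 0.1723 0.024 ]
[0.5362 0.2458 0.032 ]
[0.5519 0.1525 0.032 ]
```

View pics/w1c.png

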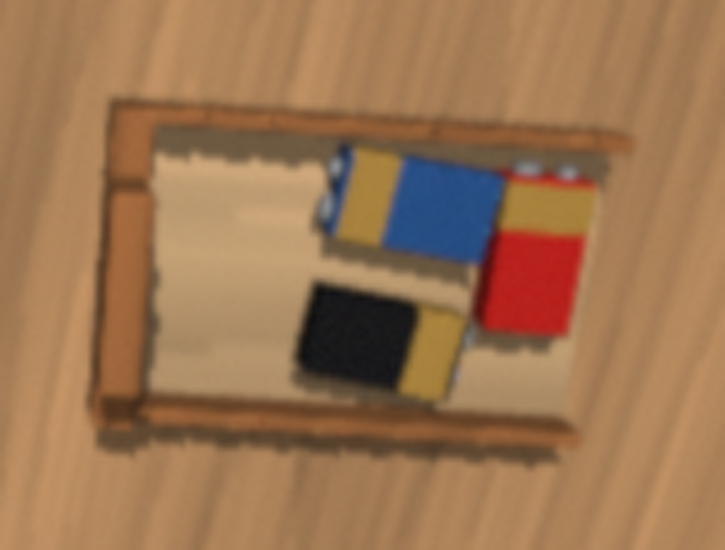

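```bash
python3 -m jog '[[[0,0,0,0,0,7,150],[0,0,0,0,0,14,150],[0.005,0,0,0,0,21,150],[0.01,0,0,0,0,28,150],[0.015,0,0,0,0,35,150],[0.018,-0.004,0,0,0,42,150],[0.018,-0.004,0,0,0,49,150],[0.018,-0.004,0,0,0,56,150],[0.018,-0.004,0,0,0,63,150],[0.018,-0.004,0,0,0,70,150]]]'
python3 -m jog '[[[0,0,0,0,0,7,150],[0,0,0,0,0,14,150],[0,0,0,0,0,21,150],[0,0,0,0,0,28,150],[0,0,0,0,0,35,150],[0,0,0,0,0,42,150],[0,0,0,0,0,49,150],[0,0,0,0,0,56,150],[0,0,0,0,0,63,150],[0,0,0,0,0,70,150]]]'
python3 -m jog '[[[0,0,-0.02,0,0,7,150],[0,0,-0.04,0,0,14,150],[0,0,-0.06,0,0,21,150],[0,0,-0.08,0,0,28,150],[0,0,-0.1,0,0,35,150],[0,0,-0.12,0,0,36.7,150],[0,0,-0.14,0,0,36.7,150],[0,0,-0.15,0,0,36.7,150],[0,0,-0.15,0,0,36.7,150]]]'
python3 - <<'E'
from h import *
import cv2
o=bot.get_obs();print({k:np.round(o[k],4).tolist() for k in('clock','joint_pos','eef_pos','tool_rot','ft_force','grip_width')})
m=bot.camera_model('wrist');np.savez('w2.npz',**m);cv2.imwrite('pics/w2.png',bot.camera('wrist'))
print(proj(m,[*(o['eef_pos'][:2]),.064]))
E
```

```text
clock: 2.65
eef_pos: [0.5455, 0.1965, 0.3086]
tool_rot: [0.07, 0.998, -0.0, -0.001]
ft_force: [-0.6, -0.0, 0.3]
grip_width: 0.0351
clock: 3.48
eef_pos: [0.5455, 0.1965, 0.3087]
tool_rot: [-0.515, 0.857, 0.0, -0.001]
ft_force: [-0.1, -0.3, 0.3]
grip_width: 0.0351
clock: 4.23
eef_pos: [0.5437, 0.1959, 0.1561]
tool_rot: [0.756, -0.654, -0.002, 0.003]
ft_force: [-0.7, -0.4, -0.2]
grip_width: 0.0351
{'clock': 4.2333, 'joint_pos': [0.3459, 0.445, 0.078, 1.2105, 0.0, -1.3696], 'eef_pos': [0.5437, 0.1959, 0.1561], 'tool_rot': [0.7564, -0.6541, -0.0016, 0.0029], 'ft_force': [-0.6544, -0.3848, -0.2073], 'grip_width': 0.0351}
[257.3534895  193.08498075]
```

View pics/w2.png

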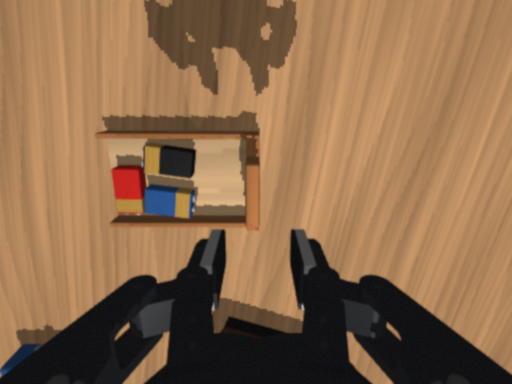

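```bash
python3 - <<'E'
from h import *
import cv2
w=np.load('w2.npz');m={'K':w['K'],'T':w['T']}
for p,z in(((259.5,131),.032),((258.5,229),.032),((253,181),.064),((99,133),.024),((112,224),.024)):print(ray(m,p,z).round(4))
i=cv2.imread('pics/w2.png')[120:240,225:285]
cv2.imwrite('pics/w2c.png',cv2.resize(i,None,fx=5,fy=5,interpolation=cv2.INTER_CUBIC))
E
```

```text
[0.5483 0.1494 0.032 ]
[0.5354 0.2438 0.032 ]
[0.5487 0.1861 0.064 ]
[0.6918 0.173  0.024 ]
[0.6809 0.2629 0.024 ]
```

View pics/w2c.png

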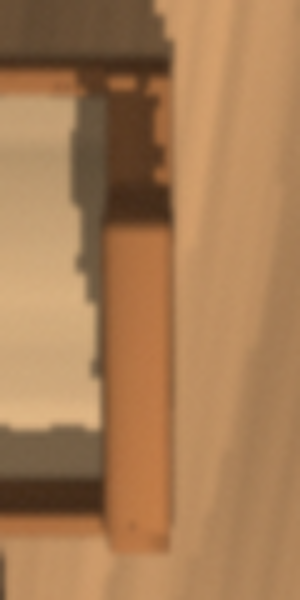

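```bash
python3 -m jog '[[[0.004,0.002,-0.03,0,0,0,150],[0.004,0.002,-0.06,0,0,0,150],[0.004,0.002,-0.09,0,0,0,150],[0.004,0.002,-0.11,0,0,0,150],[0.004,0.002,-0.118,0,0,0,150],[0.004,0.002,-0.118,0,0,0,150]]]'
```

```text
clock: 4.78
eef_pos: [0.5492, 0.1985, 0.0403]
tool_rot: [0.756, -0.654, -0.001, 0.001]
ft_force: [-0.1, 0.1, -0.7]
grip_width: 0.0353
```

```bash
python3 -m jog '[[[-0.001,0,-0.005,0,0,0,150],[-0.001,0,-0.005,0,0,0,200],[-0.001,0,-0.005,0,0,0,255],[-0.001,0,-0.005,0,0,0,255],[-0.001,0,-0.005,0,0,0,255],[-0.001,0,-0.005,0,0,0,255],[-0.001,0,-0.005,0,0,0,255],[-0.001,0,-0.005,0,0,0,255]]]'
python3 -m jog '[[[0,0,0.003,0,0,0,255],[0,0,0.008,0,0,0,255],[0,0,0.015,0,0,0,255],[0,0,0.025,0,0,0,255],[0,0,0.025,0,0,0,255]]]'
```

```text
clock: 5.45
eef_pos: [0.5496, 0.1992, 0.0381]
tool_rot: [0.756, -0.654, 0.0, -0.001]
ft_force: [-2.1, -0.2, 5.9]
grip_width: 0.0115
clock: 5.87
eef_pos: [0.5503, 0.1994, 0.0636]
tool_rot: [0.756, -0.654, 0.001, -0.002]
ft_force: [0.7, 0.7, -2.3]
grip_width: 0.011
```

```bash
python3 -m jog '[[[0,0,0.01,0,0,0,255],[0,0,0.025,0,0,-2,255],[0.002,-0.003,0.045,0,0,-5,255],[0.006,-0.008,0.07,0,0,-10,255],[0.01,-0.015,0.095,0,0,-15,255],[0.015,-0.025,0.12,0,0,-21,255],[0.02,-0.035,0.145,0,0,-27,255],[0.025,-0.045,0.17,0,0,-33,255],[0.03,-0.055,0.195,0,0,-39,255],[0.035,-0.065,0.215,0,0,-45,255]]]'
python3 -m jog '[[[0.005,-0.01,0.012,0,0,-6,255],[0.01,-0.02,0.015,0,0,-12,255],[0.015,-0.035,0.018,0,0,-18,255],[0.02,-0.05,0.02,0,0,-24,255],[0.025,-0.065,0.02,0,0,-30,255],[0.03,-0.08,0.02,0,0,-36,255],[0.035,-0.1,0.02,0,0,-42,255],[0.04,-0.12,0.02,0,0,-48,255],[0.045,-0.135,0.02,0,0,-52,255],[0.045,-0.145,0.02,0,0,-53.3,255]]]'
python3 -m jog '[[[0,-0.002,0,0,0,0,255],[0,-0.005,0,0,0,0,255],[0,-0.005,0,0,0,0,255]]]'
python3 - <<'E'
from h import *
import cv2
o=bot.get_obs();print({k:np.round(o[k],4).tolist() for k in('clock','joint_pos','eef_pos','tool_rot','ft_force','grip_width')})
a,b=bot.camera('scene'),bot.camera('side')
r=lambda i,x,y,w,h:cv2.resize(i[y:y+h,x:x+w],(400,400),interpolation=cv2.INTER_CUBIC)
cv2.imwrite('pics/p1.png',np.hstack([r(a,120,60,160,160),r(b,200,60,160,160)]))
E
```

```text
clock: 6.7
eef_pos: [0.5841, 0.1335, 0.2792]
tool_rot: [-0.446, 0.895, -0.0, 0.001]
ft_force: [0.3, 0.2, -2.1]
grip_width: 0.0113
clock: 7.53
eef_pos: [0.6293, -0.0129, 0.2963]
tool_rot: [0.002, 1.0, -0.0, 0.0]
ft_force: [-0.4, 0.0, -4.1]
grip_width: 0.0113
clock: 7.78
eef_pos: [0.6286, -0.0159, 0.2965]
tool_rot: [-0.001, 1.0, 0.0, -0.0]
ft_force: [0.9, 0.3, -3.0]
grip_width: 0.0111
{'clock': 7.7833, 'joint_pos': [-0.0255, 0.5032, 0.5353, 1.6029, 0.0003, -0.0267], 'eef_pos': [0.6286, -0.0159, 0.2965], 'tool_rot': [-0.0006, 1.0, 0.0002, -0.0], 'ft_force': [0.9229, 0.2544, -2.9934], 'grip_width': 0.0111}
```

View pics/p1.png

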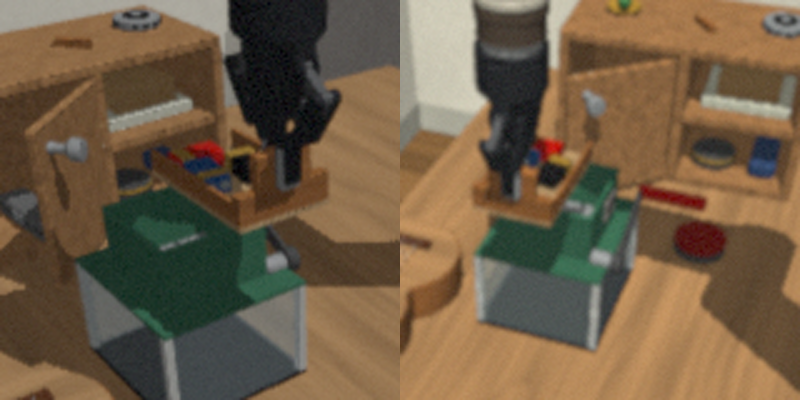

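```bash
python3 -m jog '[[[0,-0.002,-0.008,3,0,0,255],[0,-0.006,-0.012,8,0,0,255],[0,-0.011,-0.01,13,0,0,255],[0,-0.018,0,18,0,0,255],[0,-0.023,0.008,22,0,0,255],[0,-0.026,0.013,24,0,0,255],[0,-0.026,0.013,24,0,0,255]]]'
python3 -m jog '[[[0,-0.004,0.002,2.5,0,0,255],[0,-0.009,0.005,5,0,0,255],[0,-0.013,0.008,7.5,0,0,255],[0,-0.018,0.011,10,0,0,255],[0,-0.023,0.014,12.5,0,0,255],[0,-0.03,0.019,16,0,0,255],[0,-0.038,0.023,20,0,0,255],[0,-0.047,0.026,24,0,0,255],[0,-0.056,0.03,28,0,0,255],[0,-0.056,0.03,28,0,0,255]]]'
python3 - <<'E'
from h import *
import cv2
from scipy.spatial.transform import Rotation as R
o=bot.get_obs();print({k:np.round(o[k],4).tolist() for k in('clock','joint_pos','eef_pos','tool_rot','ft_force','grip_width')})
print(R.from_quat(o['tool_rot']).as_matrix().round(3))
a,b=bot.camera('scene'),bot.camera('side')
r=lambda i,x,y,w,h:cv2.resize(i[y:y+h,x:x+w],(400,400),interpolation=cv2.INTER_CUBIC)
cv2.imwrite('pics/p2.png',np.hstack([r(a,120,60,160,160),r(b,200,60,160,160)]))
E
```

```text
clock: 8.47
eef_pos: [0.6291, -0.0442, 0.3092]
tool_rot: [0.001, 0.978, 0.208, 0.0]
ft_force: [0.6, -0.1, -3.2]
grip_width: 0.0111
clock: 9.3
eef_pos: [0.6252, -0.0953, 0.3301]
tool_rot: [0.003, 0.9, 0.436, 0.002]
ft_force: [-0.4, -0.3, -3.0]
grip_width: 0.0113
{'clock': 9.3, 'joint_pos': [-0.4838, 0.8309, 0.8805, 2.1462, 0.7733, -0.6952], 'eef_pos': [0.6252, -0.0953, 0.3301], 'tool_rot': [0.0031, 0.8997, 0.4365, 0.0024], 'ft_force': [-0.37, -0.3331, -2.9993], 'grip_width': 0.0113}
[[-1.     0.003  0.007]
 [ 0.008  0.619  0.785]
 [-0.002  0.785 -0.619]]
```

View pics/p2.png

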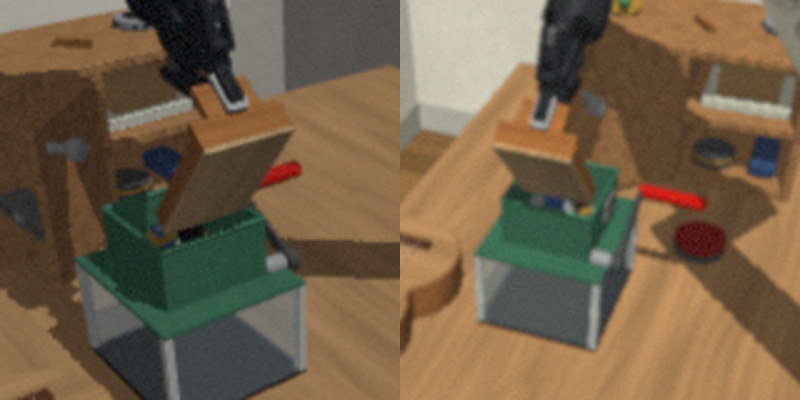

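```bash
python3 -m jog '[[[0,0,0.003,0,0,0,255],[0,0,0.003,0,0,0,255],[0,0,0.003,0,0,0,255],[0,0,0.003,0,0,0,255],[0,0,0.003,0,0,0,255],[0,0,0.003,0,0,0,255]]]'
python3 - <<'E'
from h import *
import cv2
fs=[];
o=bot.get_obs();print(o['joint_pos'].round(3) if hasattr(o['joint_pos'],'round') else o['joint_pos'],o['ft_force'])
a,b=bot.camera('scene'),bot.camera('side')
r=lambda i,x,y,w,h:cv2.resize(i[y:y+h,x:x+w],(400,400),interpolation=cv2.INTER_CUBIC)
cv2.imwrite('pics/p3.png',np.hstack([r(a,150,90,100,100),r(b,220,100,90,90)]))
E
```

```text
clock: 9.9
eef_pos: [0.6247, -0.0924, 0.3368]
tool_rot: [0.002, 0.9, 0.436, 0.005]
ft_force: [0.1, 0.3, -1.5]
grip_width: 0.0112
[-0.481  0.821  0.881  2.149  0.776 -0.693] [ 0.09504857  0.29736199 -1.54309163]
```

View pics/p3.png

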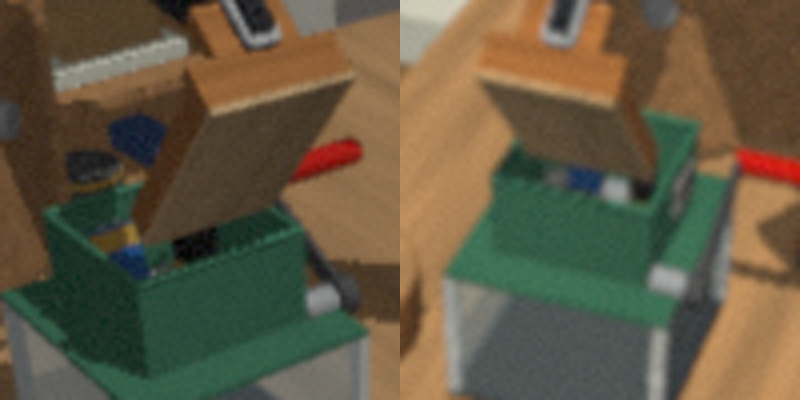

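```bash
python3 -m jog '[[[0.002,0.008,0.01,-2,0,0,255],[0.003,0.02,0.02,-7,0,0,255],[0.004,0.035,0.03,-14,0,0,255],[0.004,0.05,0.03,-21,0,0,255],[0.004,0.07,0.03,-28,0,0,255],[0.003,0.095,0.02,-35,0,0,255],[-0.01,0.125,0.01,-42,0,0,255],[-0.03,0.155,0,-48,0,0,255],[-0.05,0.19,-0.02,-51.7,0,0,255],[-0.07,0.225,-0.05,-51.7,0,0,255]]]'
python3 -m jog '[[[-0.01,0.025,-0.035,0,0,0,255],[-0.015,0.035,-0.07,0,0,0,255],[-0.015,0.035,-0.1,0,0,0,255],[-0.015,0.035,-0.13,0,0,0,255],[-0.015,0.035,-0.16,0,0,0,255],[-0.015,0.035,-0.19,0,0,0,255],[-0.015,0.035,-0.2,0,0,0,255],[-0.015,0.035,-0.2,0,0,0,255]]]'
python3 - <<'E'
from h import *
import cv2
from scipy.spatial.transform import Rotation as R
o=bot.get_obs();print({k:np.round(o[k],4).tolist() for k in('clock','joint_pos','eef_pos','ft_force')})
print(R.from_quat(o['tool_rot']).as_matrix().round(3))
a,b=bot.camera('scene'),bot.camera('side')
r=lambda i,x,y,w,h:cv2.resize(i[y:y+h,x:x+w],(400,400),interpolation=cv2.INTER_CUBIC)
cv2.imwrite('pics/p4.png',np.hstack([r(a,150,110,110,110),r(b,230,100,110,110)]))
cv2.imwrite('pics/p4b.png',b);cv2.imwrite('pics/p4a.png',a)
E
```

```text
clock: 10.83
eef_pos: [0.5582, 0.1286, 0.2951]
tool_rot: [-0.002, 1.0, 0.001, 0.007]
ft_force: [0.8, 0.4, -2.2]
grip_width: 0.0113
clock: 11.5
eef_pos: [0.5415, 0.1582, 0.0902]
tool_rot: [0.0, 1.0, -0.001, 0.001]
ft_force: [-0.2, -0.7, -1.1]
grip_width: 0.0113
{'clock': 11.5, 'joint_pos': [0.2853, 0.4691, -0.0688, 1.0307, -0.0018, 0.2855], 'eef_pos': [0.5415, 0.1582, 0.0902], 'ft_force': [-0.1839, -0.6716, -1.0976]}
[[-1.     0.     0.003]
 [ 0.     1.    -0.001]
 [-0.003 -0.001 -1.   ]]
```

```bash
python3 -m jog '[[[0,0,-0.02,0,0,0,255],[0,0,-0.035,0,0,0,255],[0,0,-0.045,0,0,0,255],[0,0,-0.049,0,0,0,255],[0,0,-0.051,0,0,0,255],[0,0,-0.051,0,0,0,255],[0,0,-0.051,0,0,0,255]]]'
```

```text
clock: 12.18
eef_pos: [0.5454, 0.1592, 0.0436]
tool_rot: [0.0, 1.0, 0.0, 0.006]
ft_force: [-0.1, -0.3, -1.9]
grip_width: 0.0108
```

View pics/p4.png

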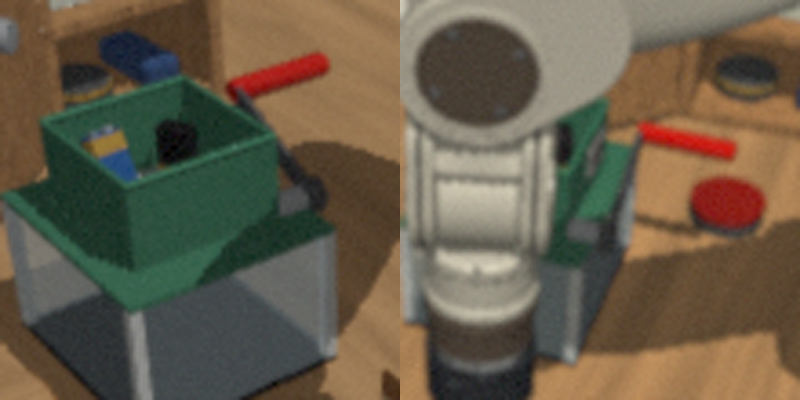

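```bash
python3 -m jog '[[[-0.002,0,-0.003,0,0,0,255],[-0.002,0,-0.005,0,0,0,255],[-0.002,0,-0.006,0,0,0,255],[-0.002,0,-0.006,0,0,0,255]]]'
```

```text
clock: 12.52
eef_pos: [0.5431, 0.1592, 0.0383]
tool_rot: [-0.0, 1.0, 0.0, 0.006]
ft_force: [-1.4, -0.2, 8.0]
grip_width: 0.0112
```

```bash
python3 -m jog '[[[0,0,0,0,0,0,220],[0,0,0,0,0,0,180],[0,0,0,0,0,0,150],[0,0,0,0,0,0,150],[0,0,0,0,0,0,150]]]'
python3 -m jog '[[[0,0,0.01,0,0,0,150],[0,0,0.03,0,0,0,150],[0,0,0.06,0,0,0,150],[0,0,0.1,0,0,0,150],[0,0,0.14,0,0,0,180],[0,0,0.18,0,0,0,220],[0,-0.01,0.22,0,0,0,255],[0,-0.03,0.25,0,0,0,255],[0,-0.04,0.25,0,0,0,255]]]'
python3 - <<'E'
from h import *
import cv2
o=bot.get_obs();print({k:np.round(o[k],4).tolist() for k in('clock','joint_pos','eef_pos','ft_force')})
for n in('wrist','side','scene'):
    m=bot.camera_model(n);i=bot.camera(n);cv2.imwrite(f'pics/q5_{n}.png',i)
    h=cv2.cvtColor(i,cv2.COLOR_BGR2HSV)
    for c,mk in(('red',cv2.inRange(h,(0,190,80),(6,255,255))|cv2.inRange(h,(174,190,80),(180,255,255))),('blue',cv2.inRange(h,(105,150,60),(125,255,255)))):
        k,_,st,ce=cv2.connectedComponentsWithStats(mk)
        for j in range(1,k):
            if st[j,4]>12:print(n,c,st[j].tolist(),ce[j].round(),ray(m,ce[j],.02).round(3)[:2])
E
```

```text
clock: 12.93
eef_pos: [0.5425, 0.1589, 0.0363]
tool_rot: [-0.0, 1.0, 0.0, 0.005]
ft_force: [-0.4, 0.0, -0.4]
grip_width: 0.035
clock: 13.68
eef_pos: [0.5453, 0.1184, 0.2952]
tool_rot: [0.0, 1.0, 0.001, 0.012]
ft_force: [-0.2, 0.4, 0.7]
grip_width: 0.0
{'clock': 13.6833, 'joint_pos': [0.2153, 0.3241, 0.2621, 1.484, -0.0028, 0.2155], 'eef_pos': [0.5453, 0.1184, 0.2952], 'ft_force': [-0.2312, 0.367, 0.681]}
wrist blue [458, 227, 54, 73, 2343] [485. 258.] [0.732 0.491]
side red [297, 134, 25, 9, 83] [309. 139.] [ 0.53  -0.462]
side red [311, 149, 19, 11, 94] [320. 153.] [ 0.466 -0.385]
side blue [95, 313, 58, 41, 1166] [127. 334.] [0.734 0.486]
scene red [80, 120, 6, 15, 40] [ 82. 126.] [ 0.738 -0.885]
scene red [213, 125, 27, 13, 133] [226. 131.] [ 0.308 -0.514]
scene blue [59, 119, 13, 20, 146] [ 65. 129.] [ 0.798 -0.903]
scene blue [179, 152, 7, 7, 24] [183. 155.] [ 0.54  -0.445]
```

```bash
python3 -m jog '[[[0,-0.03,0.02,0,0,0,255],[0,-0.065,0.04,0,0,0,255],[0,-0.1,0.06,0,0,0,255],[0.005,-0.14,0.065,0,0,0,255],[0.01,-0.18,0.065,0,0,0,255],[0.015,-0.22,0.065,0,0,0,255],[0.015,-0.26,0.065,0,0,0,255],[0.015,-0.29,0.065,0,0,0,255],[0.015,-0.308,0.065,0,0,0,255],[0.015,-0.308,0.065,0,0,0,255]]]'
python3 - <<'E'
from h import *
import cv2
o=bot.get_obs();print({k:np.round(o[k],4).tolist() for k in('clock','joint_pos','eef_pos','ft_force')})
m=bot.camera_model('wrist');i=bot.camera('wrist');cv2.imwrite('pics/w6.png',i);np.savez('w6.npz',**m)
s=bot.camera('side');c=bot.camera('scene');cv2.imwrite('pics/s6.png',s)
r=lambda i,x,y,w,h,W,H:cv2.resize(i[y:y+h,x:x+w],(W,H),interpolation=cv2.INTER_CUBIC)
R=np.vstack([r(s,180,180,100,100,290,290),r(c,240,200,100,100,290,290)])
cv2.imwrite('pics/w6v.png',np.hstack([cv2.copyMakeBorder(i,0,196,0,0,cv2.BORDER_CONSTANT),cv2.resize(R,(288,580))[:580]]) if 0 else np.hstack([cv2.copyMakeBorder(i,0,580-384,0,0,cv2.BORDER_CONSTANT),R[:, :288]]))
E
```

```text
clock: 14.67
eef_pos: [0.5567, -0.1922, 0.348]
tool_rot: [0.002, 1.0, 0.001, 0.003]
ft_force: [-0.9, 0.0, -0.6]
grip_width: -0.0001
{'clock': 14.6667, 'joint_pos': [-0.3338, 0.416, 0.5312, 1.6816, 0.0028, -0.3292], 'eef_pos': [0.5567, -0.1922, 0.348], 'ft_force': [-0.8688, 0.0001, -0.6219]}
```

View pics/w6v.png

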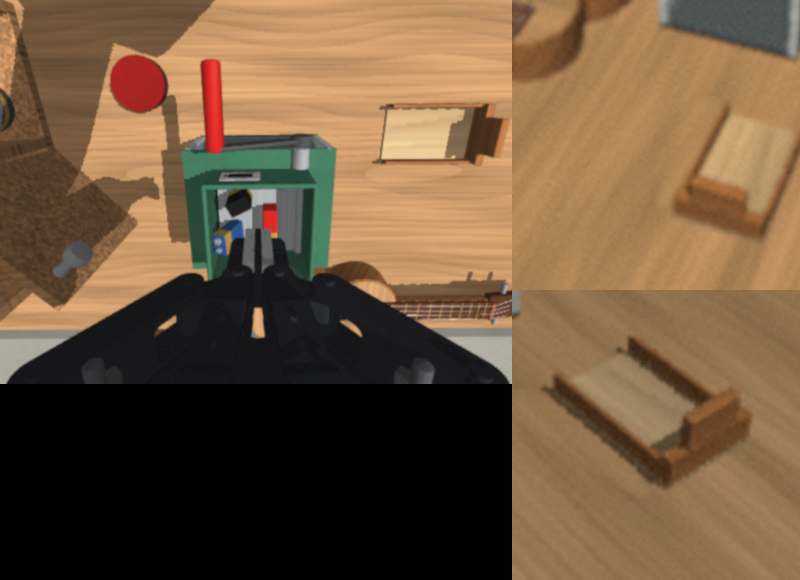

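```bash
python3 - <<'E'
from h import *
import cv2
w=np.load('w6.npz');m={'K':w['K'],'T':w['T']}
i=cv2.imread('pics/w6.png');h=cv2.cvtColor(i,cv2.COLOR_BGR2HSV)
mk=cv2.inRange(h,(0,150,80),(8,255,255))|cv2.inRange(h,(172,150,80),(180,255,255))
k,_,st,ce=cv2.connectedComponentsWithStats(mk)
for j in range(1,k):
    if st[j,4]>100:
        x,y,W,H,A=st[j];print(st[j],ray(m,ce[j],.173).round(4))
        if H>60:
            for yy in(y+3,y+H//2,y+H-4):
                xs=np.where(mk[yy,x:x+W])[0]+x;print(yy,xs.min(),xs.max(),ray(m,(xs.mean(),yy),.173).round(4))
E
```

```text
[ 110   55   56   57 2499] [ 0.4697 -0.3119  0.173 ]
[ 201   59   24   94 1747] [ 0.491  -0.2377  0.173 ]
62 201 219 [ 0.4507 -0.2381  0.173 ]
106 204 222 [ 0.4923 -0.2373  0.173 ]
149 206 220 [ 0.5368 -0.2397  0.173 ]
[263 204  14  29 360] [ 0.6171 -0.178   0.173 ]
```

```bash
python3 -m jog '[[[-0.03,-0.02,0,0,0,0,255],[-0.06,-0.04,-0.02,0,0,0,255],[-0.079,-0.048,-0.05,0,0,0,255],[-0.079,-0.048,-0.08,0,0,0,255],[-0.079,-0.048,-0.11,0,0,0,255],[-0.079,-0.048,-0.125,0,0,0,255],[-0.079,-0.048,-0.13,0,0,0,255],[-0.079,-0.048,-0.13,0,0,0,255]]]'
```

```text
clock: 15.48
eef_pos: [0.4778, -0.2351, 0.2198]
tool_rot: [-0.001, 1.0, 0.001, 0.004]
ft_force: [-0.2, -0.2, 0.4]
grip_width: -0.0001
```

```bash
python3 -m jog '[[[0,-0.002,-0.015,0,0,0,255],[0,-0.003,-0.028,0,0,0,255],[0,-0.006,-0.038,0,0,0,255],[0,-0.009,-0.05,0,0,0,255],[0,-0.011,-0.063,0,0,0,255],[0,-0.013,-0.077,0,0,0,255],[0,-0.012,-0.09,0,0,0,255],[0,-0.01,-0.104,0,0,0,255],[0,-0.01,-0.104,0,0,0,255]]]'
```

```text
clock: 16.23
eef_pos: [0.4796, -0.2477, 0.1175]
tool_rot: [-0.0, 1.0, -0.001, 0.006]
ft_force: [0.4, -2.7, 5.4]
grip_width: 0.0002
```

```bash
python3 -m jog '[[[0,0.002,-0.006,0,0,0,255],[0,0.005,-0.012,0,0,0,255],[0,0.008,-0.018,0,0,0,255],[0,0.011,-0.023,0,0,0,255],[0,0.012,-0.026,0,0,0,255],[0,0.012,-0.026,0,0,0,255],[0,0.012,-0.026,0,0,0,255]]]'
```

```text
clock: 16.82
eef_pos: [0.4807, -0.2367, 0.0944]
tool_rot: [-0.0, 1.0, -0.002, 0.008]
ft_force: [-1.5, -3.3, 7.5]
grip_width: -0.0001
```

```bash
python3 -m jog '[[[0,0.001,-0.002,0,0,0,255],[0,0.002,-0.004,0,0,0,255],[0,0.002,-0.005,0,0,0,255],[0,0.002,-0.005,0,0,0,255],[0,0.002,-0.005,0,0,0,255]]]'
```

```text
clock: 17.23
eef_pos: [0.4807, -0.2349, 0.0901]
tool_rot: [0.0, 1.0, -0.002, 0.008]
ft_force: [-1.6, -2.2, 9.9]
grip_width: 0.0004
```

```bash
python3 -m jog '[[[0,0.0005,-0.001,0,0,0,255],[0,0.0005,-0.002,0,0,0,255],[0,0.0005,-0.002,0,0,0,255],[0,0.0005,-0.002,0,0,0,255]]]'
```

```text
clock: 17.57
eef_pos: [0.4808, -0.235, 0.0899]
tool_rot: [0.0, 1.0, -0.003, 0.008]
ft_force: [-5.9, -2.9, 20.0]
grip_width: -0.0003
```

```bash
python3 -m jog '[[[0,0,0.0005,0,0,0,255],[0,0,0.0005,0,0,0,255],[0,0,0.0005,0,0,0,255],[0,0,0.0005,0,0,0,255],[0,0,0.0005,0,0,0,255],[0,0,0.0005,0,0,0,255]]]'
python3 - <<'E'
from h import *
import cv2
o=bot.get_obs();print(o['clock'],np.round(o['ft_force'],2),np.round(o['eef_pos'],4))
for n in('wrist','side','scene'):
    m=bot.camera_model(n);i=bot.camera(n);cv2.imwrite(f'pics/q7_{n}.png',i)
    h=cv2.cvtColor(i,cv2.COLOR_BGR2HSV)
    print(n,'hopper mouth px',proj(m,[.63,-.19,.19]).round(),'bin floor corners',[proj(m,[.63+a,-.19+b,.006]).round().tolist() for a in(-.08,.08) for b in(-.09,.09)])
    for c,mk in(('red',cv2.inRange(h,(0,130,40),(6,255,255))|cv2.inRange(h,(174,130,40),(180,255,255))),('blue',cv2.inRange(h,(100,90,40),(128,255,255))),('brass',cv2.inRange(h,(18,120,60),(28,255,255))),('black',cv2.inRange(h,(0,0,0),(180,255,28)))):
        k,_,st,ce=cv2.connectedComponentsWithStats(mk)
        for j in range(1,k):
            p=ray(m,ce[j],.02)
            if st[j,4]>5 and abs(p[0]-.63)<.1 and abs(p[1]+.19)<.12:print(n,c,st[j].tolist(),p.round(3)[:2])
E
```

```text
clock: 18.07
eef_pos: [0.4808, -0.2349, 0.0899]
tool_rot: [0.0, 1.0, -0.003, 0.008]
ft_force: [-5.1, -2.7, 18.6]
grip_width: -0.0001
18.0667 [-5.08 -2.66 18.56] [ 0.4808 -0.2349  0.0899]
wrist hopper mouth px [381. 758.] bin floor corners [[207.0, 268.0], [413.0, 269.0], [215.0, 398.0], [387.0, 399.0]]
wrist red [252, 306, 12, 19, 168] [ 0.587 -0.236]
wrist black [8, 230, 500, 154, 33634] [ 0.611 -0.24 ]
wrist black [302, 263, 97, 2, 158] [ 0.535 -0.158]
wrist black [402, 263, 6, 2, 10] [ 0.535 -0.117]
side hopper mouth px [264. 133.] bin floor corners [[291.0, 167.0], [276.0, 198.0], [251.0, 157.0], [233.0, 186.0]]
scene hopper mouth px [194. 145.] bin floor corners [[206.0, 180.0], [240.0, 207.0], [160.0, 197.0], [191.0, 229.0]]
scene blue [161, 188, 10, 11, 91] [ 0.693 -0.272]
```

```bash
python3 - <<'E'
import cv2,numpy as np
for n,(x,y,w,h) in(('scene',(152,125,95,100)),('side',(228,115,75,90))):
    a=cv2.imread(f'pics/q5_{n}.png').astype(int);b=cv2.imread(f'pics/q7_{n}.png').astype(int)
    d=np.abs(a-b).max(2)>40
    k,l,st,ce=cv2.connectedComponentsWithStats(d[y:y+h,x:x+w].astype(np.uint8))
    for j in range(1,k):
        if st[j,4]>8:
            M=np.zeros(d.shape,bool);M[y:y+h,x:x+w]=l==j
            print(n,ce[j].round()+[x,y],st[j,2:5],'before',a[M].mean(0).round(),'after',b[M].mean(0).round())
# reddish / dark pixels in the clear bin, scene
b=cv2.imread('pics/q7_scene.png').astype(int)
for n,r in(('scene',(152,170,92,60)),('side',(228,140,70,60))):
    b=cv2.imread(f'pics/q7_{n}.png').astype(int);x,y,w,h=r;c=b[y:y+h,x:x+w]
    for nm,M in(('red',(c[...,2]-c[...,1]>45)&(c[...,2]-c[...,0]>35)),('blue',c[...,0]-c[...,2]>35),('brass',(c[...,2]-c[...,0]>50)&(c[...,1]-c[...,0]>25)),('dark',c.max(2)<35)):
        ys,xs=np.where(M);print(n,nm,len(xs),(np.median(xs)+x,np.median(ys)+y) if len(xs) else '')
E
```

```text
scene [231. 137.] [ 35  35 603] before [ 53.  76. 117.] after [29. 30. 36.]
scene [163. 137.] [ 5  8 21] before [ 53.  80. 109.] after [29. 48. 66.]
scene [217. 139.] [ 5  4 11] before [32. 34. 35.] after [43. 63. 79.]
scene [197. 150.] [12 14 94] before [17. 18. 14.] after [54. 71. 39.]
scene [159. 153.] [ 7 14 33] before [ 56.  83. 110.] after [33. 50. 66.]
scene [179. 149.] [ 9  6 31] before [32. 67. 85.] after [58. 76. 40.]
scene [243. 166.] [ 9 11 64] before [43. 62. 81.] after [ 75. 109. 139.]
scene [211. 180.] [ 30  14 156] before [39. 51. 27.] after [73. 95. 52.]
scene [164. 191.] [10  8 49] before [ 98. 101. 100.] after [96. 74. 53.]
scene [174. 195.] [ 6  9 37] before [55. 53. 49.] after [69. 90. 97.]
scene [225. 221.] [ 30  10 148] before [41. 60. 80.] after [ 75. 109. 141.]
side [260. 138.] [  37   60 1251] before [44. 44. 42.] after [ 77. 104.  88.]
side [297. 126.] [ 15  17 111] before [ 64.  99. 136.] after [45. 67. 91.]
side [291. 137.] [ 8  5 29] before [ 79. 118. 152.] after [55. 78. 90.]
side [300. 137.] [ 6  4 17] before [ 20.  25. 111.] after [51. 75. 97.]
side [293. 149.] [ 23  20 275] before [ 66.  92. 100.] after [74. 96. 84.]
side [251. 152.] [ 6 13 47] before [106. 107. 107.] after [70. 91. 51.]
side [296. 163.] [13 11 84] before [ 62.  83. 103.] after [ 49.  70. 154.]
side [295. 174.] [14  7 63] before [ 53.  77. 100.] after [ 84. 127. 168.]
side [255. 199.] [ 15  12 121] before [51. 74. 96.] after [ 83. 125. 166.]
scene red 0 
scene blue 80 (np.float64(166.0), np.float64(192.0))
scene brass 876 (np.float64(219.0), np.float64(222.5))
scene dark 28 (np.float64(171.5), np.float64(213.5))
side red 137 (np.float64(289.0), np.float64(179.0))
side blue 0 
side brass 921 (np.float64(256.0), np.float64(189.0))
side dark 0
```

```bash
python3 - <<'E'
import cv2,numpy as np
from h import *
for n,r in(('scene',(160,128,68,40)),('side',(238,118,52,40))):
    b=bot.camera(n).astype(int);x,y,w,h=r;c=b[y:y+h,x:x+w]
    for nm,M in(('red',(c[...,2]-c[...,1]>40)&(c[...,2]-c[...,0]>40)),('blue',c[...,0]-c[...,2]>25),('dark',c.max(2)<30)):
        ys,xs=np.where(M);print(n,nm,[(int(p)+x,int(q)+y) for p,q in zip(xs,ys)][:12],len(xs))
m=bot.camera_model('side');q=lambda p:proj(m,p).round().tolist()
print('rim',[q([.63+a,-.19+b,.19]) for a,b in((-.06,-.06),(-.06,.06),(.06,.06),(.06,-.06))],'-y wall bottom',q([.57,-.248,.127]),q([.688,-.248,.127]))
print('lever in side',q([.446,-.235,.072]),q([.526,-.235,.072]))
w=cv2.imread('pics/q7_wrist.png');np.set_printoptions(linewidth=250)
# hue samples around the wrist view of the bin front
h=cv2.cvtColor(w,cv2.COLOR_BGR2HSV);mk=(cv2.inRange(h,(0,130,30),(8,255,255))|cv2.inRange(h,(172,130,30),(180,255,255)))
k,_,st,ce=cv2.connectedComponentsWithStats(mk);print([s.tolist() for s in st[1:] if s[4]>10])
mw=bot.camera_model('wrist');print('lever in wrist',proj(mw,[.446,-.235,.082]).round(),proj(mw,[.526,-.235,.082]).round())
E
```

```text
scene red [(227, 159), (227, 160)] 2
scene blue [(184, 128), (185, 128), (186, 128), (187, 128), (188, 128), (189, 128), (190, 128), (191, 128), (192, 128), (193, 128), (194, 128), (195, 128)] 59
scene dark [(222, 128), (223, 128), (224, 128), (226, 128), (227, 128), (169, 129), (219, 129), (220, 129), (221, 129), (223, 129), (224, 129), (225, 129)] 104
side red [(238, 118), (239, 118), (240, 118), (241, 118), (242, 118), (245, 118), (246, 118), (247, 118), (248, 118), (249, 118), (250, 118), (251, 118)] 166
side blue [(239, 151), (286, 151), (238, 153), (284, 154), (281, 156), (285, 157)] 6
side dark [] 0
rim [[287.0, 128.0], [276.0, 148.0], [240.0, 139.0], [254.0, 121.0]] -y wall bottom [286.0, 144.0] [254.0, 136.0]
lever in side [318.0, 166.0] [296.0, 161.0]
[[14, 127, 118, 107, 9618], [239, 178, 36, 61, 1773], [252, 306, 12, 19, 168]]
lever in wrist [258. 182.] [258. 309.]
```

```bash
python3 - <<'E'
import cv2,numpy as np
from h import *
for n in('side','scene'):
    m=bot.camera_model(n);b=bot.camera(n)
    P=np.array([proj(m,[.63+a,-.19+c,.186]) for a,c in((-.055,-.055),(-.055,.055),(.055,.055),(.055,-.055))]).astype(np.int32)
    M=np.zeros(b.shape[:2],np.uint8);cv2.fillPoly(M,[P],1);c=b[M>0].astype(int)
    g=(c[:,1]>c[:,2]+5)&(c[:,1]>c[:,0]+5)
    print(n,len(c),'green',g.sum(),'non-green',np.unique((c[~g]//40),axis=0,return_counts=True))
o=bot.get_obs();print(o['clock'],o['ft_force'],o['eef_pos'])
E
```

```text
side 683 green 608 non-green (array([[2, 2, 2],
       [2, 3, 2],
       [2, 3, 3],
       [2, 3, 4]]), array([ 5,  2, 67,  1]))
scene 913 green 913 non-green (array([], shape=(0, 3), dtype=int64), array([], dtype=int64))
18.4167 [-4.35586633 -2.00189483 17.23561533] [ 0.48076001 -0.23494601  0.08994798]
```

Neither view shows any battery colour left in the hopper, and the lever is on its stop with about 17 N on it. I'm handing in now.

```bash
python3 -c "
from workcell import bot
print(bot.job_done())"
```

```text
the job is handed in; nothing more can be done
None
```

The job is handed in at about 18.4 s: the batteries went into the hopper, the tray is back on the bench, and the arm is still holding the lever down. I could confirm only the blue battery inside the clear bin; I infer that the red and black ones fell too.

- **Pouring:** I tipped the tray to about 52° over the hopper. The last wrist picture before pressing showed all three batteries in the hopper. At least the blue one looked leaning or upright rather than lying flat.
- **Tray:** It is empty and flat on the bench, a little to one side of where it started. I put it down and released it before touching the lever.
- **Lever:** It is on its stop: the tool stopped moving down at 90 mm while the push rose from 10 to 20 N. I eased off slightly, and it read about 17 N when I handed in.
- **Batteries in the bin:** With the flap open, neither fixed camera shows any battery colour in the visible part of the hopper. The scene camera shows blue inside the clear bin. The open flap blocks both fixed views of the rest, and I had used up my allowed picture views, so this last check was by colour masks only.
- **Brush and tin:** The arm never went near the brush, and the tin was well clear of the lever; I did not measure either one at the end.

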